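# Change the cup on the personal blender

### The arm

A 6-joint arm with a two-finger parallel gripper is mounted at the origin on a cart in front of the work surface, level with it; the furniture and walls round the work are solid. World frame = base frame: x ahead of the robot, y to its left, z up, the work surface at z = 0. Lengths are in m, angles in rad, forces in N, time in s.
With the tool pointing down it reaches from about 0.275 to 0.725 m from the base axis. Payload 5.6 kg.
Tool frame: the origin (TCP) lies midway between the tips of the shut fingers; the grasp point (between the pads) lies 19 mm behind it; z points along the fingers, y is the line along which they close (so a half turn about z gives the same grasp; the last joint's range is limited). The gripper opens to 85 mm and grips with 20 to 120 N. Pads are 22 mm wide; open, the fingers measure 114 mm over their backs; the gripper's body (76 mm by 85 mm) begins 54 mm behind the grasp point. The pads swing forward as they close: fully open they stand 13 mm farther back than shut.
Start: joints at [1.423, 0.255, 0.108, 0, -1.424, -0.285], TCP at [0.231, 0.499, 0.231] pointing down, gripper open.
Joint ranges: [-2.95, 2.95], [-1.21, 1.97], [-1.09, 1.5], [-2.87, 1.71], [-2.94, -0.07], [-3.05, 3.05]. Speed limits (rad/s): [2.57, 2.57, 3.14, 3.14, 3.14, 3.14].

### API

Orientations are given as a unit quaternion [x, y, z, w].
In Python, from rig import arm gives the robot as it stands.
- The arm moves only by the tool play_rows, never from a script. Its argument "plan" is one flat list of numbers, 7 for each row, row after row: the shift along the tool's x, y, z in cm, then the turn, a rotation vector about the tool's x, y, z in rad, then the closure in counts, from 0 (fully open) to 255 (shut). In form: [tx, ty, tz, wx, wy, wz, gripper, tx, ty, tz, wx, wy, wz, gripper, ...]. A call has 1 to 10 rows; each row is the pose to reach, as a shift and turn from the pose commanded when the call began, along the tool's axes at that moment; what a row does not reach only later rows make up. A row lasts 1/10 s, in which the tool goes at most 50 mm and 8.59 degrees, less where a joint would pass 70% of its speed; a pose out of reach is approached as far as the arm can. A call with a gripper value outside its range is refused whole. The fingers move at their own pace and stop on an object; "newtons" is the grip in N (left out, the last holds). Time passes only in rows, so rows that repeat a pose let the fingers close. It gives the time, the measured TCP pose, the force, the opening and the grip force at its end, in the units of the state.
- arm.read_state(): the state, without advancing time (a new reading comes with each control period).
- arm.grab_frame(name): name is "side" or "top" or "wrist"; returns a dict with "img" (420x560x3 uint8, red, green, blue), "camera_matrix" (3x3 intrinsics, pixels), "cam_to_world" (4x4, takes a point from camera to world coordinates). Camera axes: x right, y up, looking along -z (the intrinsics and any distortion apply to the point x, -y, -z); pixel columns grow to the right and rows downward; lengths in m; the calibration is good to about 2 mm. A picture is of the moment at which its call begins. There is no depth.
- arm.job_done(): hands the job in; it is judged then, once.
The state is a dict: "time": time; "q": joint angles; "joint_velocities": joint speeds; "tau": joint torques, N m; "tool_pos": TCP position; "ee_rot": TCP orientation; "force": force on the tool from outside, world axes, zero at the start; "wrist_torque": the same for the moment, N m; "opening": finger opening in m; "gripper_force": force on a finger pad.
Only numpy, scipy, OpenCV 4.12 (cv2) and the standard library are available. Lean on these libraries where they do the work, as an engineer would, in place of code of your own. Each camera call takes 0.05 s, during which the arm holds its last target. There are 200 camera calls.

### The job

Change the cup on the personal blender. Push the short cup down, turn it anticlockwise to free it, lift it off and stand it upright on the clear part of the wooden tray; then take the tall cup from between the two spice jars, set it on the motor base with its lugs in the slots, push it down and quarter-turn it clockwise until it locks. Keep the cups upright and leave the spice jars, the mill on the tray and the garlic where they are.

Things in the scene. Friction and masses are not known exactly. Their poses are not given: they have to be found in the camera images.
- motor_base: motor base of the blender, fixed: round, steel with a black rim, 123 mm across, 80 mm high; a push button on its front (-x), air slots at its back. Origin: centre of its underside, z up. In its top is a well with a bayonet ledge, bore 70 mm, for a cup's collar. Cup underside above this origin: 63 mm locked; 67 mm resting in the slots on the spring, not pushed; 55 mm fully down.
- well (a point): centre of the well, on the base's axis, level with the top of the ledge, 80 mm above the base's underside. A cup whose lugs miss the slots stands on the ledge, its underside 8 mm below this; in the slots it drops 5 mm more onto the spring platform.
- slot (a point): entry slot in the ledge, 19 mm wide, 37 mm from the axis, marked by a white dot on the rim; 75 degrees (1.31 rad) anticlockwise, seen from above, from the base's +x. A second, alike, lies half a turn round. A cup enters with its two lugs in the slots: cup yaw = base yaw + 1.31, or half a turn from that.
- lock (a point): locking pocket, 37 mm from the axis on the base's +x side (a second on the -x side), each marked by a white bar on the rim. From the slots a pushed-down cup turns 1.31 rad clockwise, seen from above, to a stop here (play 0.08 rad either way); let up, the spring lifts it 4 mm into the pocket and it is locked, its x axis along the base's.
- platform (a joint): spring platform in the well that carries the cup; m, grows downward: -0.004 free, 0 with a cup locked, above 0.004 a cup's lugs clear the ledge and it can be turned either way, 0.008 bottom stop. Its spring pushes up 5 N when free, 7 N at 0, 10.5 N at the bottom. A locked cup cannot turn until pushed down 4 mm.
- short_cup: short blending cup, 85 mm high, 0.1 to 0.2 kg, upright with its mouth down; starts locked on the motor base, its x axis along the base's. Otherwise just like the tall cup: same collar, lugs and 60 mm body (34 to 85 mm above its underside). Origin: centre of its underside, z up.
- short_cup_lug (a point): middle of the short cup's +x lug, 36 mm from its axis, 10.5 mm above its underside
- tall_cup: tall blending cup, mouth down, 130 mm high, 0.12 to 0.26 kg, on the worktop between the spice jars. Origin: centre of its underside, z up. Black collar 66 mm across up to 28 mm (lowest 4 mm tapered to 59 mm), knurled flange 74 mm across from 28 to 34 mm, then a straight clear body 60 mm across to the flat top: grip it there, at any angle. A black rib across the top runs along x.
- tall_cup_lug (a point): middle of the tall cup's +x lug, 36 mm from its axis, 10.5 mm above its underside. Lugs on the collar at +x and -x, alike, so half a turn makes no difference: 12 mm wide, 5 mm high (8 to 13 mm above the underside), out to 39 mm from the axis; a white mark on the flange stands over each.
- tray: oval wooden tray, fixed, 105 mm (x) by 205 mm (y), rim 10 mm high; flat floor 86 by 176 mm, 5 mm above the worktop. Origin: centre of its underside, z up, long axis y. The tall mill stands on its -y end, about 51 mm from the centre; the +y end is clear (a good spot for a cup is 46 mm from the centre along +y).
- mill: pale bottle-shaped spice mill with a wooden cap, 71 mm across, 201 mm high, 0.24 kg, standing loose on the tray; easily knocked over, so carry cups round it or well above it; origin centre of its underside
- spice_1: spice jar with a black cap, 41 mm across, 105 mm high, about 66 mm (centre to centre) to the right (-y) of the tall cup; origin centre of its underside
- spice_2: spice jar with a black cap, 41 mm across, 105 mm high, about 68 mm to the left (+y) of the tall cup; origin centre of its underside. The jars stand so near that fingers fit only in front of and behind the tall cup
- garlic: garlic bulb 60 mm across, 58 mm high, on the worktop behind the tall cup; origin centre of its underside

How it is judged:
On the way, in this order (a step that is already met when the one before it is completed fails the run):
1. the short cup is off the base and stands upright on the tray's clear part, let go (z of short_cup in the frame of tray between 0.002 and 0.009 m and x of short_cup in the frame of tray between -0.028 and 0.028 m and y of short_cup in the frame of tray between 0 and 0.075 m and angle between short_cup's own z axis and vertical below 0.1 rad and contact force between short_cup and the fingers below 0.3 N and linear speed of short_cup below 0.02 m/s), for 0.2 s.
2. the tall cup is in the well and pushed down against the spring until its lugs are below the ledge (horizontal distance between tall_cup and motor_base below 0.005 m and z of tall_cup in the frame of motor_base below 0.0597 m and value of joint platform above 0.0033 m), for 0.1 s.
At the end, for the whole second after the job is handed in: tall cup locked: within 4 mm of the base's axis, underside 60.5 to 65.5 mm above the base's, lugs within 0.18 rad of the base's x axis, upright; short cup upright on the tray, centre within 28 mm of its long axis, 0 to +75 mm along it; both at rest and let go (horizontal distance between tall_cup and motor_base below 0.004 m and z of tall_cup in the frame of motor_base between 0.0605 and 0.0655 m and angle between the x axis of tall_cup and the x axis of motor_base, either way round below 0.18 rad and angle between tall_cup's own z axis and vertical below 0.08 rad and linear speed of each of tall_cup, short_cup below 0.01 m/s and z of short_cup in the frame of tray between 0.002 and 0.009 m and x of short_cup in the frame of tray between -0.028 and 0.028 m and y of short_cup in the frame of tray between 0 and 0.075 m and angle between short_cup's own z axis and vertical below 0.1 rad and contact force between short_cup and the fingers below 0.3 N); the robot touches nothing.
It fails at once if a spice jar is shifted more than 25 mm or tipped (distance of spice_1 from where it was at the start of the episode above 0.025 m or angle between spice_1's own z axis and vertical above 0.35 rad).
It fails at once if a spice jar is shifted more than 25 mm or tipped (distance of spice_2 from where it was at the start of the episode above 0.025 m or angle between spice_2's own z axis and vertical above 0.35 rad).
It fails at once if the mill is shifted more than 25 mm or tipped (distance of mill from where it was at the start of the episode above 0.025 m or angle between mill's own z axis and vertical above 0.35 rad).
It fails at once if the garlic is shifted more than 25 mm or tipped (distance of garlic from where it was at the start of the episode above 0.025 m or angle between garlic's own z axis and vertical above 0.35 rad).
It fails at once if a cup is tipped over (angle between any of short_cup, tall_cup's own z axis and vertical above 0.6 rad).
It also fails if it takes over 56 s, if anything falls off the work surface, if the arm or the gripper's body presses on something with over 40 N, if the wrist force passes 120 N, or if a joint passes its speed limit or range.

## Working session

There is one attempt and no reset: what is moved stays moved. The work goes in short steps, Python scripts to look and compute and a tool call to move; the robot and the scene stay as the last step left them, time stands still between calls to the robot, and variables do not carry over. Pictures are saved under pics/ and viewed, at most 10 in all, crops included, and the job is handed in when it is done.

Besides the shell and the picture viewer there is one more tool, called by a JSON object that holds its "name" and its "arguments", one argument or row to a line. play_rows: Moves the arm, as the interface text tells. Its arguments: {"type":"object","properties":{"plan":{"type":"array","items":{"type":"number"}},"newtons":{"type":"number"}},"required":["plan"]}

```bash
ls; mkdir -p pics
cat > h.py <<'E'
import numpy as np,cv2
from rig import arm
from scipy.spatial.transform import Rotation as R
def grab(n,f=None):
    d=arm.grab_frame(n); 
    if f: cv2.imwrite('pics/'+f,cv2.cvtColor(d['img'],cv2.COLOR_RGB2BGR))
    return d
def ray(d,u,v):
    K=d['camera_matrix'];T=d['cam_to_world']
    c=np.array([(u-K[0,2])/K[0,0],-(v-K[1,2])/K[1,1],-1.]);return T[:3,3],T[:3,:3]@c
def onz(d,u,v,z):
    o,r=ray(d,u,v);return o+r*(z-o[2])/r[2]
def proj(d,p):
    T=d['cam_to_world'];K=d['camera_matrix'];c=T[:3,:3].T@(np.array(p)-T[:3,3])
    return K[0,0]*c[0]/-c[2]+K[0,2],K[1,1]*-c[1]/-c[2]+K[1,2]
E
python3 - <<'E'
from h import *
a=grab('top','top.png');b=grab('side','side.png')
print({k:np.round(v,3) for k,v in arm.read_state().items()})
for d in(a,b):print(d.keys(),d['camera_matrix'],d['cam_to_world'].round(3))
E
```

```text
pics
{'time': np.float64(0.1), 'q': array([ 1.423,  0.256,  0.107, -0.   , -1.424, -0.285]), 'joint_velocities': array([-0.001, -0.   ,  0.003,  0.003, -0.001,  0.   ]), 'tau': array([-2.0000e-03, -3.8761e+01,  2.3847e+01,  5.3780e+00, -4.0000e-03,
        0.0000e+00]), 'tool_pos': array([0.23 , 0.499, 0.231]), 'ee_rot': array([ 0.977, -0.215, -0.   ,  0.001]), 'force': array([ 0.281, -1.04 ,  0.709]), 'wrist_torque': array([ 0.031, -0.015, -0.026]), 'gripper_force': np.float64(0.0), 'opening': np.float64(0.086)}
dict_keys(['img', 'camera_matrix', 'cam_to_world']) [[501.11670403   0.         268.91939731]
 [  0.         501.11670403 207.78261044]
 [  0.           0.           1.        ]] [[ 0.026  0.982 -0.186  0.435]
 [-0.999  0.031  0.02   0.103]
 [ 0.025  0.185  0.982  1.125]
 [ 0.     0.     0.     1.   ]]
dict_keys(['img', 'camera_matrix', 'cam_to_world']) [[425.70467652   0.         279.55554996]
 [  0.         425.70467652 209.4652524 ]
 [  0.           0.           1.        ]] [[-0.996  0.064 -0.062  0.57 ]
 [-0.086 -0.518  0.851  0.811]
 [ 0.022  0.853  0.521  0.523]
 [ 0.     0.     0.     1.   ]]
```

View pics/top.png

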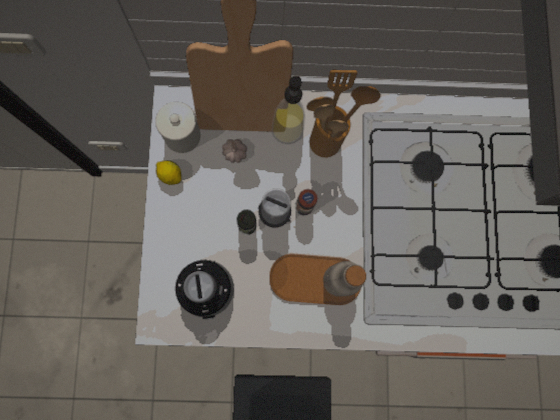

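View pics/side.png

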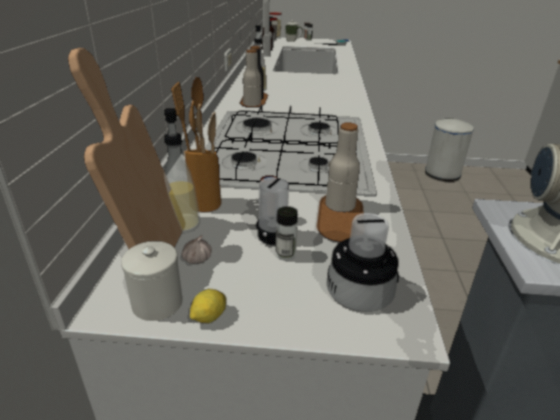

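Top view: base at about (204,288), its rib running near-vertical; tall cup (276,207) between jars (247,221) and (307,200); garlic (234,151); tray (315,279) with the mill at (348,280). The side view agrees. I'll enlarge the base and tall cup.

Run:
```python
from h import *
im=cv2.imread('pics/top.png')
c=cv2.resize(im[170:330,160:370],None,fx=3.75,fy=3.75,interpolation=cv2.INTER_CUBIC)
c=cv2.convertScaleAbs(c,alpha=1.6,beta=10)
cv2.imwrite('pics/topc.png',c);print(c.shape)
d=arm.grab_frame('top')
for n,u,v,z in[('base',204,288,.08),('tall',276,207,.13),('short',200,285,.148),('tray',315,279,.01)]:print(n,onz(d,u,v,z).round(3))
```

```text
(600, 788, 3)
base [0.461 0.212 0.08 ]
tall [0.625 0.069 0.13 ]
short [0.465 0.213 0.148]
tray [ 0.489 -0.025  0.01 ]
```

View pics/topc.png

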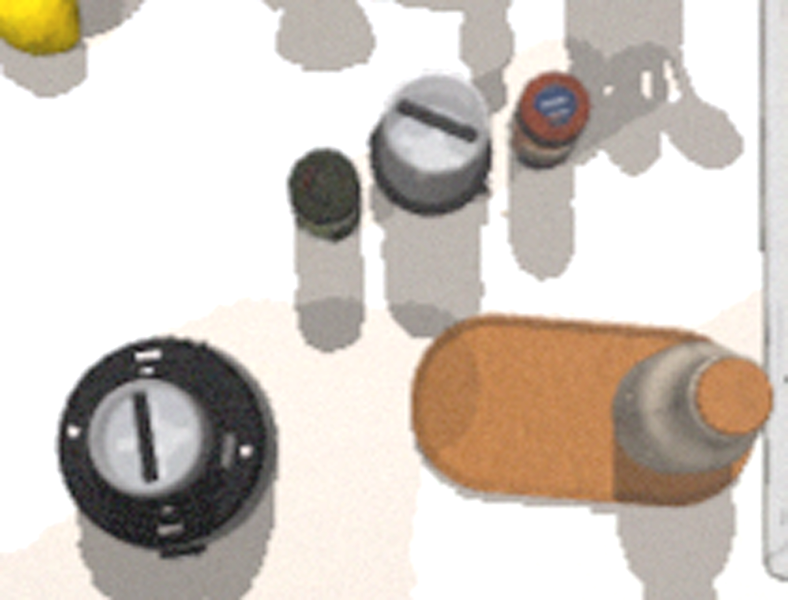

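Enlarged: bars at (148,355)/(171,530), dots at (74,431)/(246,451), button at (183,550); tall rib (402,105)–(475,135); tray's left end at (412,405), top edge at v 317 and bottom edge at 505.

Run:
```python
from h import *
d=grab('top');w=grab('wrist')
f=lambda u,v,z:onz(d,u/3.75+160-.37,v/3.75+170-.37,z)
def line(a,b,z):
    p,q=f(*a,z),f(*b,z);print(((p+q)/2).round(4),'len',np.linalg.norm(p-q).round(4),'yaw',np.arctan2(*(q-p)[1::-1]).round(3));return p,q
line((171,530),(148,355),.08);line((246,451),(74,431),.08);line((152,480),(140,393),.148)
line((402,105),(475,135),.13)
# tall top circle
print('talltop',f(437,126,.13).round(4),'shorttop',f(148,437,.148).round(4))
print('jar1',f(552,105,.105).round(3),'jar2',f(325,187,.105).round(3))
im=d['img'];h=cv2.cvtColor(im,cv2.COLOR_RGB2HSV)
m=cv2.inRange(h,(5,110,60),(20,255,255))[245:315,255:370]
c=max(cv2.findContours(m,0,1)[0],key=cv2.contourArea)[:,0]+[255,245]
P=np.array([onz(d,u,v,.01)[:2] for u,v in c]);r=cv2.minAreaRect((P*1000).astype(np.float32));print(P.min(0),P.max(0),r)
# straight long sides
for s in(P[(P[:,0]>.5)],P[P[:,0]<.48]):
    for y in(.03,.01,-.01,-.03,-.05):
        q=s[abs(s[:,1]-y)<.006];print(y,q[:,0].mean().round(4) if len(q) else None,end=' ')
    print()
print(onz(d,(435)/3.75+160,397/3.75+170,0).round(3))
g=cv2.inRange(h,(0,0,0),(179,255,45))[255:325,170:240]
```

```text
[0.4618 0.2155 0.08  ] len 0.0959 yaw 0.182
[0.4622 0.2152 0.08  ] len 0.0948 yaw 1.484
[0.4626 0.2152 0.148 ] len 0.0447 yaw 0.19
[0.6362 0.0686 0.13  ] len 0.0427 yaw -1.937
talltop [0.6329 0.0693 0.13  ] shorttop [0.4623 0.2142 0.148 ]
jar1 [0.652 0.005 0.105] jar2 [0.602 0.129 0.105]
[ 0.43558748 -0.12011312] [0.54260669 0.07511117] ((488.7260437011719, -22.904701232910156), (197.1097412109375, 102.41521453857422), 86.88849639892578)
0.03 0.541 0.01 0.5408 -0.01 0.5391 -0.03 0.5382 -0.05 0.5222 
0.03 0.4416 0.01 0.44 -0.01 0.4388 -0.03 0.4389 -0.05 0.4526 
[0.494 0.061 0.   ]
```

```bash
cat >> h.py <<'E'
def go(p,psi=None):
    s=arm.read_state();M=R.from_quat(s['ee_rot']).as_matrix();c=np.arctan2(M[1,0],M[0,0])
    psi=c if psi is None else psi
    G=R.from_euler('z',psi).as_matrix()@np.diag([1,-1,-1.])
    print('t',round(float(s['time']),2),'psi',round(c,3),'q',s['q'].round(2),'pos',s['tool_pos'].round(4),'F',s['force'].round(1))
    print('shift cm',(M.T@(np.array(p)-s['tool_pos'])*100).round(2),'rot',R.from_matrix(M.T@G).as_rotvec().round(3))
E
python3 -c "
from h import *
go([.462,.2153,.231],-2.88)
go([.462,.2153,.231])"
```

```text
t 0.25 psi -0.433 q [ 1.42  0.26  0.11 -0.   -1.42 -0.28] pos [0.2306 0.4991 0.2309] F [ 0.6  0.5 -0.4]
shift cm [32.91 16.05  0.  ] rot [ 0.000e+00 -1.000e-03  2.447e+00]
t 0.25 psi -0.433 q [ 1.42  0.26  0.11 -0.   -1.42 -0.28] pos [0.2306 0.4991 0.2309] F [ 0.6  0.5 -0.4]
shift cm [32.91 16.05  0.  ] rot [ 0.001 -0.    -0.   ]
```

{"name": "play_rows", "arguments": {
  "plan": [32.9,16.05,0,0,0,2.447,0,32.9,16.05,0,0,0,2.447,0,32.9,16.05,0,0,0,2.447,0,32.9,16.05,0,0,0,2.447,0,32.9,16.05,0,0,0,2.447,0,32.9,16.05,0,0,0,2.447,0,32.9,16.05,0,0,0,2.447,0,32.9,16.05,0,0,0,2.447,0,32.9,16.05,0,0,0,2.447,0,32.9,16.05,0,0,0,2.447,0]
}}

```text
time: 1.25
tool_pos: [0.4624, 0.2147, 0.231]
ee_rot: [-0.565, 0.825, 0.0, -0.0]
force: [0.2, 0.5, 0.6]
opening: 0.0855
gripper_force: 0.0
```

```bash
python3 -c "
from h import *
go([.462,.2153,.231],-2.88)"
```

```text
t 1.25 psi -1.941 q [ 0.74  0.18  0.01 -0.   -1.4  -1.11] pos [0.4624 0.2147 0.231 ] F [0.2 0.5 0.6]
shift cm [-0.04  0.06  0.  ] rot [ 0.    -0.     0.939]
```

{"name": "play_rows", "arguments": {
  "plan": [0,0,0,0,0,0.94,0,0,0,0,0,0,0.94,0,0,0,0,0,0,0.94,0,0,0,0,0,0,0.94,0,0,0,0,0,0,0.94,0,0,0,0,0,0,0.94,0,0,0,0,0,0,0.94,0,0,0,0,0,0,0.94,0]
}}

```text
time: 2.05
tool_pos: [0.4619, 0.2156, 0.2312]
ee_rot: [-0.134, 0.991, -0.0, -0.0]
force: [-0.3, 0.5, 0.7]
opening: 0.0858
gripper_force: 0.0
```

```bash
python3 -c "
from h import *
d=grab('wrist','w1.png')
print(d['cam_to_world'].round(3),[np.round(proj(d,p)) for p in([.462,.2153,.148],[.462,.2153,.08])])
go([.462,.2153,.106],-2.88)"
```

```text
[[-0.265 -0.917 -0.299  0.386]
 [ 0.964 -0.251 -0.083  0.193]
 [ 0.001 -0.311  0.951  0.374]
 [ 0.     0.     0.     1.   ]] [array([277., 223.]), array([276., 195.])]
t 2.1 psi -2.872 q [ 0.74  0.18  0.01 -0.   -1.4  -2.05] pos [0.4619 0.2156 0.2312] F [-0.2 -0.5 -0.1]
shift cm [-0.   -0.03 12.52] rot [-0.    -0.     0.008]
```

View pics/w1.png

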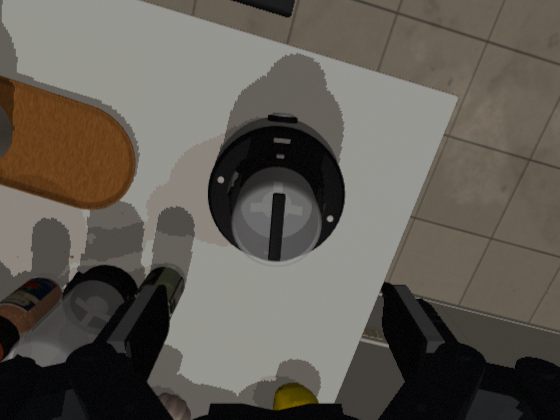

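The wrist view has the base at (277,193) and the rib centre at (277,226), within 2–3 mm of prediction. Descend and grip.

{"name": "play_rows", "arguments": {
  "plan": [-0.1,0,4.5,0,0,0.008,0,-0.1,0,9,0,0,0.008,0,-0.1,0,12,0,0,0.008,0,-0.1,0,12.5,0,0,0.008,0,-0.1,0,12.5,0,0,0.008,255,-0.1,0,12.5,0,0,0.008,255,-0.1,0,12.5,0,0,0.008,255,-0.1,0,12.5,0,0,0.008,255,-0.1,0,12.5,0,0,0.008,255,-0.1,0,12.5,0,0,0.008,255],
  "newtons": 60
}}

```text
time: 3.1
tool_pos: [0.4641, 0.2166, 0.1075]
ee_rot: [-0.13, 0.991, 0.001, 0.002]
force: [1.8, 0.3, 5.0]
opening: 0.0588
gripper_force: 63.8
```

```bash
python3 -c "
from h import *
go([.462,.2153,.099],-2.88)"
```

```text
t 3.1 psi -2.88 q [ 0.74  0.25 -0.22  0.   -1.09 -2.05] pos [0.4641 0.2166 0.1075] F [1.8 0.3 5. ]
shift cm [ 0.24 -0.07  0.85] rot [ 0.001  0.003 -0.   ]
```

{"name": "play_rows", "arguments": {
  "plan": [0,0,0.4,0,0,0,255,0,0,0.7,0,0,0,255,0,0,0.7,0,0,0,255]
}}

```text
time: 3.4
tool_pos: [0.4642, 0.2166, 0.1006]
ee_rot: [-0.13, 0.991, 0.001, 0.002]
force: [1.2, 0.4, 7.4]
opening: 0.0588
gripper_force: 64.9
```

```bash
python3 -c "
from h import *
go([.462,.2153,.099],-2.88)"
```

```text
t 3.4 psi -2.88 q [ 0.74  0.26 -0.23  0.   -1.08 -2.05] pos [0.4642 0.2166 0.1006] F [1.2 0.4 7.4]
shift cm [ 0.25 -0.07  0.16] rot [ 0.001  0.003 -0.   ]
```

{"name": "play_rows", "arguments": {
  "plan": [0,0,0,0,0,-0.13,255,0,0,0,0,0,-0.26,255,0,0,0,0,0,-0.39,255,0,0,0,0,0,-0.52,255,0,0,0,0,0,-0.65,255,0,0,0,0,0,-0.78,255,0,0,0,0,0,-0.91,255,0,0,0,0,0,-1.04,255,0,0,0,0,0,-1.17,255,0,0,0,0,0,-1.3,255]
}}

```text
time: 4.4
tool_pos: [0.4639, 0.2164, 0.1006]
ee_rot: [-0.706, 0.709, -0.0, 0.001]
force: [-0.4, 0.1, 8.7]
opening: 0.0587
gripper_force: 64.4
```

```bash
python3 -c "
from h import *
d=grab('wrist','w2.png')
go([.462,.2153,.15],-1.571)"
```

```text
t 4.45 psi -1.568 q [ 0.74  0.26 -0.23  0.   -1.08 -0.74] pos [0.4639 0.2164 0.1006] F [ 0.3 -0.5  8.1]
shift cm [ 0.1   0.18 -4.94] rot [-0.003  0.001  0.003]
```

View pics/w2.png

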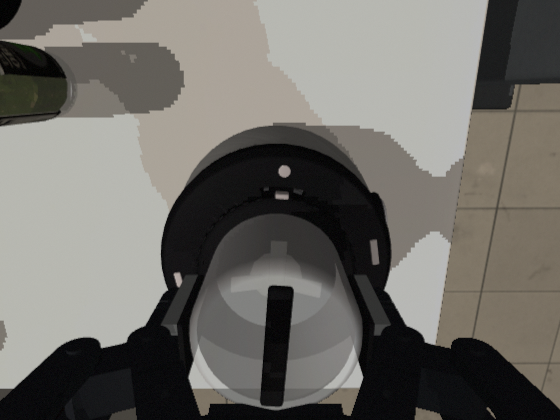

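The cup's flange mark (281,195) lines up with the slot dot (285,171); lift it out.

{"name": "play_rows", "arguments": {
  "plan": [0,0,-0.5,0,0,0,255,0,0,-1,0,0,0,255,0,0,-2,0,0,0,255,0,0,-4,0,0,0,255,0,0,-7,0,0,0,255,0,0,-10,0,0,0,255,0,0,-10,0,0,0,255]
}}

```text
time: 5.15
tool_pos: [0.4642, 0.2166, 0.2029]
ee_rot: [-0.704, 0.711, -0.001, 0.003]
force: [0.0, 0.4, -2.2]
opening: 0.0588
gripper_force: 66.4
```

```bash
python3 -c "
from h import *
d=grab('side','s2.png')
go([.4914,.0205,.2],-1.571)"
```

```text
t 5.2 psi -1.581 q [ 0.74  0.19 -0.06 -0.   -1.32 -0.75] pos [0.463  0.2162 0.2004] F [-0.5 -0.  -2.5]
shift cm [ 1.954e+01 -3.040e+00  1.000e-02] rot [-0.001  0.002 -0.01 ]
```

View pics/s2.png

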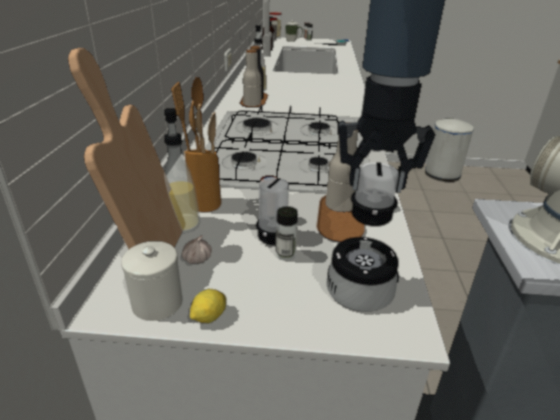

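The cup is free and hanging upright in the gripper at (375,190). Carry it to the tray.

{"name": "play_rows", "arguments": {
  "plan": [5,-0.8,0,0,0,-0.01,255,10,-1.6,0,0,0,-0.01,255,14.5,-2.3,0,0,0,-0.01,255,18,-2.8,0,0,0,-0.01,255,19.5,-3,0,0,0,-0.01,255,19.5,-3,4,0,0,-0.01,255,19.5,-3,8,0,0,-0.01,255,19.5,-3,11,0,0,-0.01,255,19.5,-3,13,0,0,-0.01,255,19.5,-3,13.5,0,0,-0.01,255]
}}

```text
time: 6.2
tool_pos: [0.4874, 0.0197, 0.0604]
ee_rot: [-0.707, 0.708, 0.003, -0.004]
force: [-0.7, -0.5, -1.7]
opening: 0.0588
gripper_force: 66.4
```

```bash
python3 -c "
from h import *
go([.4914,.0205,.0495],-1.571)
d=grab('top','t3.png')
im=cv2.imread('pics/t3.png')[200:320,230:390];cv2.imwrite('pics/t3c.png',cv2.convertScaleAbs(cv2.resize(im,None,fx=4,fy=4),alpha=1.6))"
```

```text
t 6.2 psi -1.572 q [ 0.36  0.27 -0.34 -0.   -0.97 -0.36] pos [0.4874 0.0197 0.0604] F [-0.7 -0.5 -1.7]
shift cm [-0.08 -0.41  1.08] rot [ 0.009 -0.002 -0.001]
```

View pics/t3c.png

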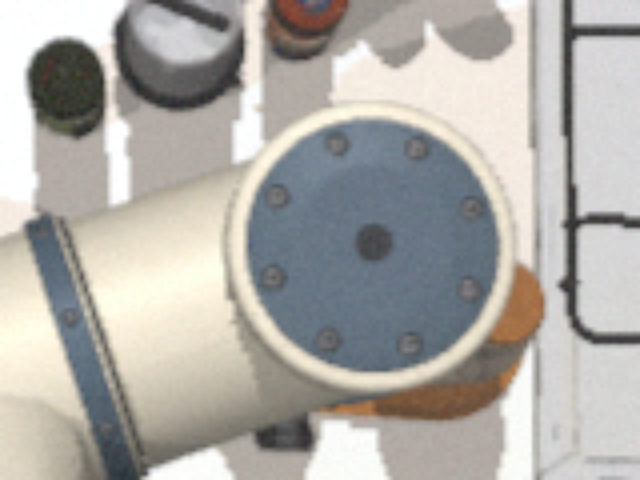

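The arm hides the cup in this view; the mill cap stands undisturbed beside the wrist. Lower the rest and release.

{"name": "play_rows", "arguments": {
  "plan": [0,-0.3,0.4,0,0,0,255,0,-0.3,0.8,0,0,0,255,0,-0.3,0.8,0,0,0,255,0,-0.3,1.1,0,0,0,255,0,-0.3,1.1,0,0,0,255]
}}

```text
time: 6.75
tool_pos: [0.4939, 0.0206, 0.0533]
ee_rot: [-0.707, 0.707, 0.0, 0.0]
force: [-0.2, -0.8, -2.5]
opening: 0.0586
gripper_force: 66.5
```

```bash
python3 -c "
from h import *
go([.4914,.0205,.0495],-1.571)"
```

```text
t 6.75 psi -1.571 q [ 0.36  0.28 -0.34 -0.   -0.95 -0.36] pos [0.4939 0.0206 0.0533] F [-0.2 -0.8 -2.5]
shift cm [0.01 0.25 0.38] rot [-0.  0.  0.]
```

{"name": "play_rows", "arguments": {
  "plan": [0,0.2,0.3,0,0,0,255,0,0.2,0.4,0,0,0,255,0,0.2,0.4,0,0,0,255]
}}

```text
time: 7.05
tool_pos: [0.4927, 0.0205, 0.0508]
ee_rot: [0.707, -0.707, 0.001, -0.001]
force: [-1.8, 0.1, 8.6]
opening: 0.0589
gripper_force: 67.8
```

Contact with the tray floor. Open and rise.

{"name": "play_rows", "arguments": {
  "plan": [0,0,0,0,0,0,180,0,0,0,0,0,0,90,0,0,0,0,0,0,0,0,0,0,0,0,0,0,0,0,0,0,0,0,0,0,0,-3,0,0,0,0,0,0,-7,0,0,0,0,0,0,-12,0,0,0,0,0,0,-17,0,0,0,0,0,0,-17,0,0,0,0]
}}

```text
time: 8.05
tool_pos: [0.4958, 0.0207, 0.2269]
ee_rot: [0.707, -0.707, 0.004, -0.006]
force: [0.6, 0.3, 0.5]
opening: 0.0857
gripper_force: 0.0
```

```bash
python3 -c "
from h import *
d=grab('wrist','w4.png')
print(proj(d,[.491,.0205,.09]))
go([.634,.069,.24],-1.187)"
```

```text
(np.float64(285.216710584697), np.float64(200.94889418375735))
t 8.1 psi -1.571 q [ 0.36  0.14 -0.06  0.   -1.37 -0.36] pos [0.494 0.021 0.223] F [ 0.  -0.1 -1.4]
shift cm [ -4.8  -14.01  -1.58] rot [-0.008  0.001 -0.384]
```

View pics/w4.png

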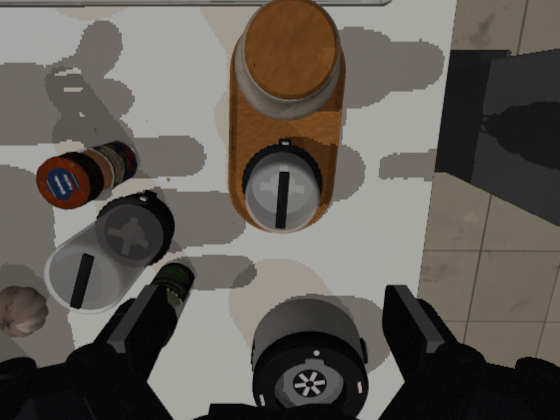

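The short cup stands upright on the tray at (283,190), clear of the mill; the tall cup's top is at (86,278). Move above the tall cup.

{"name": "play_rows", "arguments": {
  "plan": [-1.2,-3.5,-1.5,0,0,-0.1,0,-2.4,-7,-1.5,0,0,-0.2,0,-3.6,-10.5,-1.5,0,0,-0.3,0,-4.8,-13.5,-1.5,0,0,-0.384,0,-4.8,-14,-1.5,0,0,-0.384,0,-4.8,-14,-1.5,0,0,-0.384,0]
}}

```text
time: 8.7
tool_pos: [0.632, 0.0687, 0.2317]
ee_rot: [0.829, -0.56, -0.001, 0.002]
force: [-0.7, 0.2, -0.8]
opening: 0.0849
gripper_force: 0.0
```

```bash
python3 -c "
from h import *
d=grab('wrist','w5.png')
print([np.round(proj(d,p)) for p in ([.634,.069,.13],[.634,.069,.031],[.652,.005,.105],[.602,.129,.105])])
go([.634,.069,.086],-1.187)"
```

```text
[array([273., 215.]), array([273., 183.]), array([283., 115.]), array([282., 285.])]
t 8.75 psi -1.188 q [ 0.35  0.43  0.36 -0.   -1.51  0.03] pos [0.6315 0.0684 0.2328] F [-0.5 -0.4  0. ]
shift cm [ 0.04 -0.29 14.68] rot [ 0.003  0.    -0.001]
```

View pics/w5.png

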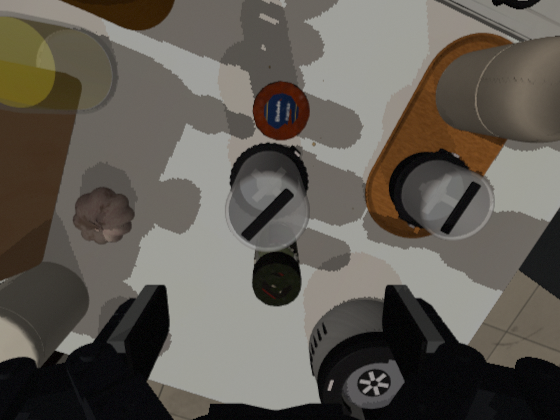

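The tall cup's top is at (267,209), rib ends (245,236)–(291,192), jars at (281,111) and (276,278): all about 3–5 px left of prediction, so shift a few mm that way.

```bash
python3 -c "
from h import *
d=grab('wrist')
a,b=onz(d,245,236,.13),onz(d,291,192,.13);print((a+b)/2,np.linalg.norm(a-b),np.arctan2(*(b-a)[1::-1]),onz(d,267,209.5,.13))
go([.6365,.0698,.076],-1.187)"
```

```text
[0.63722551 0.06984725 0.13      ] 0.045405883630641984 -1.974477266776193 [0.63889659 0.06666258 0.13      ]
t 8.8 psi -1.188 q [ 0.35  0.43  0.36 -0.   -1.51  0.03] pos [0.6313 0.0683 0.2337] F [-0.7 -1.   0.3]
shift cm [ 0.06 -0.56 15.77] rot [ 0.001  0.    -0.001]
```

{"name": "play_rows", "arguments": {
  "plan": [0,-0.5,4,0,0,0,0,0,-0.5,8,0,0,0,0,0,-0.5,11,0,0,0,0,0,-0.5,14,0,0,0,0,0,-0.5,15.7,0,0,0,0,0,-0.5,15.7,0,0,0,0,0,-0.5,15.7,0,0,0,120,0,-0.5,15.7,0,0,0,255,0,-0.5,15.7,0,0,0,255,0,-0.5,15.7,0,0,0,255],
  "newtons": 60
}}

```text
time: 9.8
tool_pos: [0.6379, 0.0706, 0.0798]
ee_rot: [0.829, -0.559, 0.001, -0.001]
force: [-0.7, 0.7, 6.6]
opening: 0.0591
gripper_force: 64.6
```

{"name": "play_rows", "arguments": {
  "plan": [0,0,0,0,0,0,255,0,0,0,0,0,0,255,0,0,0,0,0,0,255]
}}

```text
time: 10.1
tool_pos: [0.6378, 0.0706, 0.0798]
ee_rot: [0.829, -0.559, 0.001, -0.001]
force: [-0.1, 0.4, 6.6]
opening: 0.0589
gripper_force: 64.6
```

```bash
python3 -c "
from h import *
go([.6365,.0698,.25],-1.187)"
```

```text
t 10.1 psi -1.186 q [ 0.35  0.51  0.1   0.   -1.15  0.03] pos [0.6378 0.0706 0.0798] F [-0.1  0.4  6.6]
shift cm [  0.04   0.09 -17.02] rot [-0.004 -0.001  0.001]
```

{"name": "play_rows", "arguments": {
  "plan": [0,0,-2,0,0,0,255,0,0,-6,0,0,0,255,0,0,-10,0,0,0,255,0,0,-14,0,0,0,255,0,0,-17,0,0,0,255,0,0,-17,0,0,0,255]
}}

```text
time: 10.7
tool_pos: [0.6386, 0.0705, 0.2534]
ee_rot: [0.829, -0.559, 0.004, -0.004]
force: [1.7, -0.4, -0.5]
opening: 0.0591
gripper_force: 65.0
```

```bash
python3 -c "
from h import *
go([.4635,.2164,.25],-.88)"
```

```text
t 10.7 psi -1.187 q [ 0.35  0.43  0.42  0.   -1.55  0.03] pos [0.6386 0.0705 0.2534] F [ 1.7 -0.4 -0.5]
shift cm [-20.09  10.77   0.19] rot [-0.01  -0.004 -0.307]
```

{"name": "play_rows", "arguments": {
  "plan": [-3,1.6,0,0,0,-0.05,255,-7,3.8,0,0,0,-0.1,255,-11,5.9,0,0,0,-0.16,255,-15,8,0,0,0,-0.22,255,-18,9.6,0,0,0,-0.27,255,-20,10.7,0,0,0,-0.3,255,-20,10.7,2,0,0,-0.307,255,-20,10.7,5,0,0,-0.307,255,-20,10.7,7,0,0,-0.307,255,-20,10.7,7,0,0,-0.307,255]
}}

```text
time: 11.7
tool_pos: [0.4602, 0.2146, 0.1739]
ee_rot: [0.905, -0.426, -0.002, 0.003]
force: [-0.2, 0.2, -2.8]
opening: 0.059
gripper_force: 65.2
```

```bash
python3 -c "
from h import *
go([.4637,.2164,.16],-.88)
d=grab('wrist','w6.png')
T=d['cam_to_world']
f=lambda a,r,z:np.round(proj(d,[.4637+r*np.cos(a),.2164+r*np.sin(a),z]))
print('dots',f(1.491,.0475,.08),f(1.491+np.pi,.0475,.08))"
```

```text
t 11.7 psi -0.88 q [ 0.74  0.2  -0.11 -0.   -1.27 -0.05] pos [0.4602 0.2146 0.1739] F [-0.2  0.2 -2.8]
shift cm [ 0.09 -0.4   1.38] rot [ 0.007  0.001 -0.   ]
dots [222. 265.] [320. 168.]
```

View pics/w6.png

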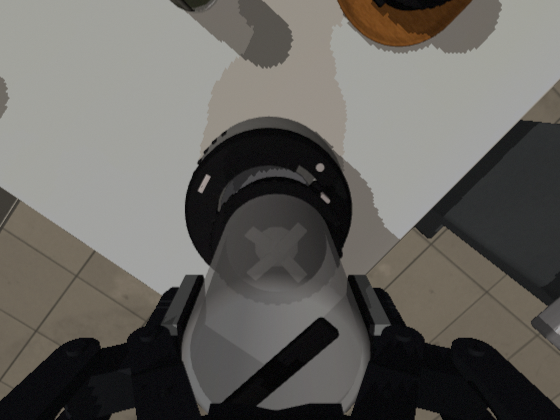

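The dot at (320,167) matches prediction; the cup's flange mark is at (325,197) and the rib end at (330,324). Check the cup's yaw from these.

```bash
python3 -c "
from h import *
d=grab('wrist');s=arm.read_state();p=s['tool_pos'];print(p)
u=p[2]-.0798
for x,y in((325,197),):
  q=onz(d,x,y,u+.034);print(q-p,np.linalg.norm((q-p)[:2]),np.arctan2(*(q-p)[1::-1])+np.pi)
a,b=onz(d,240,396,u+.13),onz(d,325,330,u+.13);print('rib',np.arctan2(*(a-b)[1::-1]))
go([.4637,.2164,.16],-.88)"
```

```text
[0.46255241 0.21561883 0.17759103]
[-0.00209899 -0.03966858 -0.0458    ] 0.039724069035628 1.5179323806323513
rib 1.4457130510304417
t 11.8 psi -0.88 q [ 0.74  0.2  -0.1   0.   -1.27 -0.05] pos [0.4626 0.2156 0.1776] F [ 0.   0.3 -0.8]
shift cm [ 0.01 -0.14  1.76] rot [ 0. -0.  0.]
```

{"name": "play_rows", "arguments": {
  "plan": [0,-0.1,0.8,0,0,0,255,0,-0.1,1.5,0,0,0,255,0,-0.1,2,0,0,0,255,0,-0.1,2.4,0,0,0,255,0,-0.1,2.7,0,0,0,255,0,-0.1,3.0,0,0,0,255,0,-0.1,3.0,0,0,0,255]
}}

```text
time: 12.5
tool_pos: [0.4634, 0.2164, 0.1472]
ee_rot: [0.905, -0.426, 0.0, 0.0]
force: [-0.2, -0.0, -1.4]
opening: 0.0588
gripper_force: 65.4
```

```bash
python3 -c "
from h import *
go([.4637,.2164,.136],-.88)"
```

```text
t 12.5 psi -0.88 q [ 0.74  0.22 -0.15  0.   -1.2  -0.05] pos [0.4634 0.2164 0.1472] F [-0.2 -0.  -1.4]
shift cm [ 0.02 -0.02  1.12] rot [-0. -0.  0.]
```

It is below the ledge level with no side force, so the lugs are in the slots. Push down.

{"name": "play_rows", "arguments": {
  "plan": [0,0,0.5,0,0,0,255,0,0,0.9,0,0,0,255,0,0,1.15,0,0,0,255,0,0,1.15,0,0,0,255,0,0,1.15,0,0,0,255]
}}

```text
time: 13.0
tool_pos: [0.4638, 0.2165, 0.1369]
ee_rot: [0.905, -0.426, 0.001, -0.001]
force: [-2.6, -1.5, 7.4]
opening: 0.0588
gripper_force: 65.6
```

{"name": "play_rows", "arguments": {
  "plan": [0,0,0,0,0,0.13,255,0,0,0,0,0,0.26,255,0,0,0,0,0,0.39,255,0,0,0,0,0,0.52,255,0,0,0,0,0,0.65,255,0,0,0,0,0,0.78,255,0,0,0,0,0,0.91,255,0,0,0,0,0,1.04,255,0,0,0,0,0,1.17,255,0,0,0,0,0,1.3,255]
}}

```text
time: 14.0
tool_pos: [0.465, 0.2171, 0.1376]
ee_rot: [-0.461, 0.888, -0.0, 0.002]
force: [-0.3, -0.2, 8.2]
opening: 0.0587
gripper_force: 65.6
```

```bash
python3 -c "
from h import *
go([.4637,.2164,.143],-2.19);print(arm.read_state()['wrist_torque'])"
```

```text
t 14.0 psi -2.184 q [ 0.74  0.23 -0.17  0.   -1.17 -1.36] pos [0.465  0.2171 0.1376] F [-0.3 -0.2  8.2]
shift cm [ 0.13  0.06 -0.54] rot [-0.003  0.004  0.006]
[-0.19229737 -0.12820052  0.0990902 ]
```

Rise gently 5 mm so the spring seats it, then check.

{"name": "play_rows", "arguments": {
  "plan": [0,0,-0.2,0,0,0,255,0,0,-0.4,0,0,0,255,0,0,-0.5,0,0,0,255,0,0,-0.7,0,0,0,255,0,0,-0.7,0,0,0,255]
}}

```text
time: 14.5
tool_pos: [0.4647, 0.217, 0.1429]
ee_rot: [-0.463, 0.887, -0.0, 0.002]
force: [4.4, 0.2, -1.7]
opening: 0.0585
gripper_force: 66.9
```

{"name": "play_rows", "arguments": {
  "plan": [0,0,-0.2,0,0,0,255,0,0,-0.2,0,0,0,255]
}}

```text
time: 14.7
tool_pos: [0.4646, 0.2169, 0.143]
ee_rot: [-0.463, 0.887, -0.0, 0.001]
force: [9.7, 1.3, -13.2]
opening: 0.0591
gripper_force: 69.4
```

It holds against an upward pull: locked. Relax, open and rise.

{"name": "play_rows", "arguments": {
  "plan": [0,0,0.25,0,0,0,255,0,0,0.25,0,0,0,170,0,0,0.25,0,0,0,80,0,0,0.25,0,0,0,0,0,0,0.25,0,0,0,0,0,0,-2,0,0,0,0,0,0,-6,0,0,0,0,0,0,-10,0,0,0,0,0,0,-12,0,0,0,0,0,0,-12,0,0,0,0]
}}

```text
time: 15.7
tool_pos: [0.464, 0.217, 0.2681]
ee_rot: [-0.463, 0.887, 0.0, 0.003]
force: [0.3, -0.1, 0.4]
opening: 0.0853
gripper_force: 0.0
```

```bash
python3 -c "
from h import *
d=grab('wrist','w7.png');im=d['img'];g=im.max(2)
x,y=map(int,proj(d,[.4637,.2164,.193]));print(x,y)
K=130
c=max(cv2.findContours((g[max(0,y-45):y+45,x-45:x+45]<45).astype('uint8'),0,1)[0],key=cv2.contourArea)[:,0].astype(np.float32)+[x-45,max(0,y-45)]
r=cv2.minAreaRect(c.astype(np.float32));b=cv2.boxPoints(r);print(r)
b=sorted([(b[0]+b[1],b[2]+b[3]),(b[1]+b[2],b[3]+b[0])],key=lambda t:-np.linalg.norm(t[0]-t[1]))[0]
P=[onz(d,*(e/2),.193) for e in b];print(P,np.linalg.norm(P[0]-P[1]),np.arctan2(*(P[0]-P[1])[1::-1]))
go([.4637,.2164,.26])"
```

```text
277 226
((275.75, 228.25), (12.727920532226562, 71.41778564453125), 45.0)
[array([0.44327886, 0.21219626, 0.193     ]), array([0.48835433, 0.22172803, 0.193     ])] 0.04607225939734699 -2.9332001897432924
t 15.75 psi -2.18 q [ 0.74  0.17  0.09 -0.   -1.49 -1.35] pos [0.4632 0.2168 0.2658] F [-0.5  0.5 -0.6]
shift cm [ 0.   -0.07  0.58] rot [0.    0.002 0.   ]
```

View pics/w7.png

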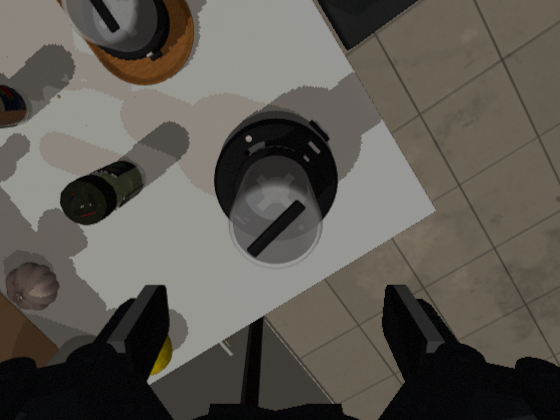

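The tall cup stands upright, its flange mark (309,157) in line with the lock bar (314,146). The rib yaw of 0.208 is within 0.03 rad of the base's, and the short cup is still on the tray. Hand in.

```bash
python3 -c "
from h import *
print(arm.job_done())"
```

```text
the job is handed in; nothing more can be done
None
```

The tall cup is locked on the motor base, the short cup stands upright on the tray's clear part, and the job was handed in at about 16 s; no verdict was returned, and I viewed 11 pictures, one over the limit of 10.

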